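# Charge the leak tester by hand pump

### The arm

A 7-joint arm with a two-finger parallel gripper is mounted at the origin on the work surface. World frame = base frame: x ahead of the robot, y to its left, z up, the work surface at z = 0. Lengths are in m, angles in rad, forces in N, time in s.
With the tool pointing down it reaches from about 0.4 to 0.85 m from the base axis. Payload 10.4 kg.
Tool frame: the origin (TCP) lies at the centre of the arm's flange, where the gripper is bolted on; the fingertips stand tcp_to_tips ahead of it and the grasp point (between the pads) lies 164 mm ahead of it (tcp_to_tips is the distance from the TCP to the fingertips, in m); x points along the fingers, z is the direction in which the jaws open and shut, and the axes are right-handed (so a half turn about x gives the same grasp; the last joint's range is limited). The gripper opens to 87 mm and grips with 3 to 60 N. Pads are 19 mm wide; open, the fingers measure 117 mm over their backs; the gripper's body (75 mm by 190 mm) begins 51 mm behind the grasp point.
Start: joints at [1.102, 0.332, -0.065, 1.46, 0.022, 1.35, -0.088], TCP at [0.27, -0.564, 0.405] pointing down, gripper open.
Joint ranges: [-2.6, 2.6], [-0.5, 2.12], [-1.47, 1.34], [0.16, 2.42], [-1.27, 4.41], [0.06, 2.06], [-2.6, 2.6]. Speed limits (rad/s): [2.22, 2.22, 2.79, 2.79, 3.14, 3.14, 3.14].

### API

Orientations are given as [roll, pitch, yaw] about the fixed x, y, z axes, in that order (R = Rz(yaw) Ry(pitch) Rx(roll)).
In Python, from workcell import * gives the robot as it stands. The module is installed in compiled form; this text tells all that it offers.
- The arm moves only by the tool apply_moves, never from a script. Its arguments are lists of equal length, an entry for each row: "translation": the shift along the tool's x, y, z in m, a list of three; "delta_rot": the turn, a rotation vector about the tool's x, y, z in rad, a list of three; "grip": the gripper's target within -1 to 1 (shut at 1, half-way at 0, fully open at -1). A call has 1 to 20 rows; each row shifts and turns the pose as measured when the row begins, along the tool's axes as they then stand; what a row does not reach is not made up. A row lasts 1/12 s, in which the tool goes at most 41.7 mm and 7.16 degrees, less where a joint would pass 70% of its speed; a pose out of reach is approached as far as the arm can. A call is refused whole if a number of a shift passes 0.0417 or a number of a turn 0.125, either way. A call with a gripper value outside its range is refused whole. The fingers move at their own pace and stop on an object; "force" is the grip in N (left out, the last holds). Time passes only in rows, so rows that do not move let the fingers close. It gives the time, the measured TCP pose, the force and the opening at its end, in the units of the state.
- observe(): the state, without advancing time (a new reading comes with each control period).
- read_camera(name): name is "scene" or "top" or "wrist"; returns (picture, depth): 384x512x3 uint8, blue, green, red; 384x512 float32, m along the optical axis (not along the pixel's ray), 0 where there is no reading.
- camera_params(name): a dict with "fx", "fy", "cx", "cy" (pixels), "R" (3x3) and "t" (3): a world point X has camera coordinates R X + t; the wrist camera has in their place "mount" (4x4, takes a point from camera to tool coordinates, whose origin is the TCP and whose axes are the tool frame's). Camera axes: x right, y down, z forward; pixel columns grow to the right and rows downward; lengths in m; the calibration is good to about 2 mm. A picture is of the moment at which its call begins: read the wrist's pose just before it. camera_params takes no time and is no camera call.
- hand_in(): hands the job in, once; it reports no verdict.
Trained networks look in the newest picture that a camera, given by its name, has taken for a name from the list of things; names that differ only in an ending like _2 or _b are one class to them, and where a whole thing is asked for, a point or a joint stands for the part that bears it (a point fixed in the world has none). Each returns a list of dicts, best first, with "score" (0 to 1); they miss things now and then, are a little off and sometimes report something else, mostly with a low value. They report only what shows in the picture. A call takes as long as a camera call.
- boxes_of(camera, query): "rect" ([left, top, width, height] in pixels, round what is visible of it).
- pinpoint(camera, query): "uv" ([column, row] in pixels: a listed point, or the origin of a listed thing).
The state is a dict: "clock": time; "qpos": joint angles; "joint_velocities": joint speeds; "effort": joint torques, N m; "eef_pos": TCP position; "eef_rot": TCP orientation; "force": force on the tool from outside, world axes, zero at the start; "wrist_torque": the same for the moment, N m; "gripper_width": opening from 0.0 (shut) to 1.0 (fully open).
Only numpy, scipy, OpenCV 4.12 (cv2) and the standard library are available. Lean on these libraries where they do the work, as an engineer would, in place of code of your own. Each camera call takes 0.05 s, during which the arm holds its last target. There are 200 camera calls.

### The job

Pump up the pipette leak tester: press its palm plunger down with the fingertips again and again, all the way down and letting it come right up each time, until the indicator pin has popped fully out of the housing. Then push the shut-off lever right over towards the back of the pump to keep the pressure in, and move clear. Do not touch the indicator pin, grip or lift nothing, and leave everything else on the bench where it is.

Things in the scene. Friction and masses are not known exactly. Their poses are not given: they have to be found in the camera images.
- pump: Hand pump of a leak tester, screwed to the bench. Origin on the bench under its middle; its front (-x) faces roughly the robot, z up. White housing 90 mm in x, y -40 to +110 mm, top 100 mm above the bench; on it the plunger (x 0, y +75 mm) and the indicator pin (x 0, y 0). Lower valve block, y -124 to -44 mm, top at 45 mm, carries the lever (pivot x 0, y -90 mm).
- plunger_top (a point): Centre of the top of the plunger's black mushroom knob, 38 mm diameter, 15 mm thick, on a vertical 16 mm stem. 145 mm above the bench when up; moves with the knob.
- plunger (a joint): Plunger travel in m: 0 up, 0.024 fully down (hard stop). Springs back when let go; it takes 6 to 9 N at the top, 12 to 18 N at the bottom. A stroke counts only if the plunger is first let up (at least five sixths of the way) and then pushed right down, steadily (up to about 0.1 m/s; slammed, it resists more and may slip a notch).
- pin_top (a point): Centre of the top of the indicator pin, plain steel, 18 mm diameter, in a small collar 4 mm high. Its top stands 2 mm above the collar (106 mm above the bench) when in, 136 mm when fully out.
- pin (a joint): Rise of the indicator pin in m: 0 in, 0.030 fully out. It stays in through the first strokes and springs fully out at the bottom of the last one; three to five full strokes in all, depending on the pressure left at the start. It then stays out by itself; extra strokes change nothing.
- valve_tip (a point): Tip of the shut-off lever, a stick with a black ball end, about 60 mm long from its pivot. It leans towards the pump's front (-x of the pump) when open.
- valve (a joint): Angle of the shut-off lever in rad: 0 open, leaning to the pump's front; 1.0 shut, leaning as far to the pump's back (+x of the pump); it swings about the pump's y axis and stays where it is left (light friction, 1 to 3 N at the tip).
- vial: clear screw-cap vial, 28 mm diameter, 55 mm tall, standing in front of the pump (robot's side). Bystander, loose; origin at the centre of its underside. Leave it alone.
- weight: brass calibration weight, 32 mm diameter, 48 mm tall, standing behind the pump's lever end. Bystander, loose; origin at the centre of its underside. Leave it alone.
- tip_rack: pipette-tip rack, 80 x 115 x 55 mm, behind the pump. Bystander, loose; origin at the centre of its underside. Leave it alone.
- pipette: blue and white pipette, about 230 mm long, lying on the bench. Bystander, loose; origin at the centre of its underside. Leave it alone.
- dish: white weighing dish, 80 mm across, 22 mm high. Bystander, loose; origin at the centre of its underside. Leave it alone.
- wash: white bottle, 60 mm diameter, 130 mm tall. Bystander, loose; origin at the centre of its underside. Leave it alone.
- carton: white carton, 90 x 140 x 50 mm. Bystander, loose; origin at the centre of its underside. Leave it alone.

How it is judged:
By the outcome, as a careful person would: the job done as asked, in the order asked, and still so for the second after the job is handed in, with the robot touching nothing.
It also fails if it takes over 64 s, if anything falls off the work surface, if the arm or the gripper's body presses on something with over 40 N, if the wrist force passes 120 N, or if a joint passes its speed limit or range.

## Working session

There is one attempt and no reset: what is moved stays moved. The work goes in short steps, Python scripts to look and compute and a tool call to move; the robot and the scene stay as the last step left them, time stands still between calls to the robot, and variables do not carry over. Pictures are saved under pics/ and viewed, about 8 in all and at most 12, crops included, and the job is handed in when it is done.

Besides the shell and the picture viewer there is one more tool, called after "Emit:" as name(argument=value, ...) on one line, values as JSON. apply_moves: Moves the arm, as the interface text tells. Its arguments: {"type":"object","properties":{"translation":{"type":"array","items":{"type":"array","items":{"type":"number"}}},"delta_rot":{"type":"array","items":{"type":"array","items":{"type":"number"}}},"grip":{"type":"array","items":{"type":"number"}},"force":{"type":"number"}},"required":["translation","delta_rot","grip"]}

```bash
mkdir -p pics; cat > h.py <<'E'
from workcell import *
import numpy as np, cv2
from scipy.spatial.transform import Rotation as Ro
def toolRT():
    s=observe(); return Ro.from_euler('xyz',s['eef_rot']).as_matrix(), np.array(s['eef_pos'])
def world(cam,uv,depth,par=None,dz=0,RT=None):
    p=camera_params(cam); u,v=uv
    d=depth[max(0,int(v)-1):int(v)+2,max(0,int(u)-1):int(u)+2]; d=d[d>0]
    if len(d)==0: return None
    d=np.median(d)+dz
    c=np.array([(u-p['cx'])/p['fx']*d,(v-p['cy'])/p['fy']*d,d])
    if cam=='wrist':
        R,t=RT; m=np.array(p['mount']); return R@(m[:3,:3]@c+m[:3,3])+t
    return np.array(p['R']).T@(c-np.array(p['t']))
E
python3 - <<'E'
from h import *
np.set_printoptions(precision=4,suppress=True)
s=observe(); print(s)
try: print(tcp_to_tips)
except Exception as e: print(e)
for cam in ('scene','top'):
    im,d=read_camera(cam); cv2.imwrite(f'pics/{cam}0.png',im); np.save(f'{cam}0.npy',d)
    for q in ['plunger_top','pin_top','valve_tip','pump','vial','weight']:
        for r in pinpoint(cam,q)[:2]: print(cam,q,r, world(cam,r['uv'],d))
E
```

```text
{'clock': 0.0, 'qpos': array([ 1.1024,  0.3329, -0.0647,  1.461 ,  0.0216,  1.3499, -0.0885]), 'joint_velocities': array([ 0.0001,  0.0006,  0.001 ,  0.0007,  0.0001, -0.0005, -0.0009]), 'effort': array([  0.0004, -62.3259,   0.0247, -38.99  ,  -0.0614,   0.0397,
         0.0001]), 'eef_pos': array([ 0.2694, -0.5638,  0.4039]), 'eef_rot': array([-3.0764,  1.5694,  2.0818]), 'force': array([0.468 , 0.0449, 0.9016]), 'wrist_torque': array([ 0.0262, -0.0078, -0.0347]), 'gripper_width': 1.003364715112688}
0.1822
scene plunger_top {'uv': [269.9, 158.7], 'score': 0.46} [0.5332 0.1601 0.1438]
scene plunger_top {'uv': [258.8, 210.5], 'score': 0.22} [0.5685 0.0624 0.0491]
scene pin_top {'uv': [257.9, 184.5], 'score': 0.43} [0.5433 0.0919 0.1061]
scene valve_tip {'uv': [238.9, 200.9], 'score': 0.4} [ 0.5559 -0.0058  0.1292]
scene pump {'uv': [258.2, 209.0], 'score': 0.93} [0.5662 0.0628 0.053 ]
scene pump {'uv': [262.4, 180.8], 'score': 0.72} [0.5399 0.1177 0.0992]
scene vial {'uv': [227.2, 194.6], 'score': 0.73} [0.4342 0.0955 0.0075]
scene weight {'uv': [281.0, 246.4], 'score': 0.69} [0.6661 0.0224 0.0114]
scene weight {'uv': [239.0, 199.1], 'score': 0.16} [ 0.5544 -0.0034  0.1325]
top plunger_top {'uv': [253.8, 148.7], 'score': 0.65} [0.6624 0.0269 0.0479]
top plunger_top {'uv': [200.9, 196.2], 'score': 0.48} [0.5164 0.1672 0.1438]
top pin_top {'uv': [229.8, 187.3], 'score': 0.39} [0.5439 0.0919 0.1069]
top valve_tip {'uv': [261.0, 184.5], 'score': 0.43} [0.5513 0.0056 0.1352]
top pump {'uv': [231.6, 188.0], 'score': 0.75} [0.542  0.0868 0.1075]
top vial {'uv': [223.7, 225.3], 'score': 0.63} [0.4368 0.1102 0.0548]
top weight {'uv': [251.3, 146.4], 'score': 0.62} [0.6692 0.0344 0.0472]
```

```bash
python3 - <<'E'
import cv2,numpy as np
a=cv2.imread('pics/scene0.png')[110:290,170:350]; b=cv2.imread('pics/top0.png')[110:260,160:310]
a=cv2.resize(a,(400,400),interpolation=2); b=cv2.resize(b,(400,400),interpolation=2)
cv2.imwrite('pics/c0.png',np.hstack([a,b]))
E
```

```text
(no output)
```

View pics/c0.png

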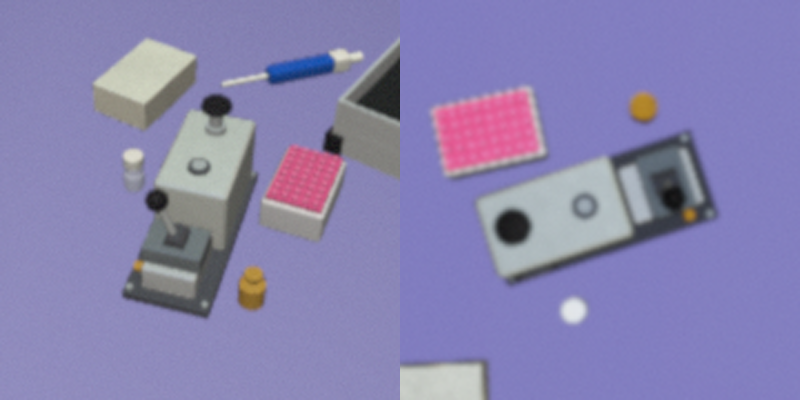

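View pics/top0.png

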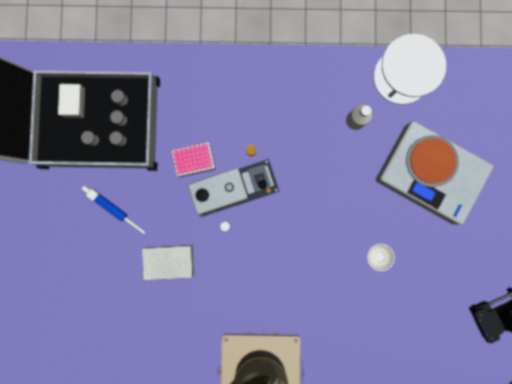

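```bash
python3 - <<'E'
from h import *
np.set_printoptions(precision=4,suppress=True)
R,t=toolRT(); print(R)
dw=np.array([.521,.163,.405])-t; dw[2]=0; print(R.T@dw, np.linalg.norm(dw))
print(camera_params('wrist'))
E
```

```text
[[ 0.0001  0.9023  0.4312]
 [-0.0001  0.4312 -0.9023]
 [-1.      0.      0.0001]]
[-0.      0.5404 -0.5474] 0.7692048352997901
{'fx': 318.3939162725521, 'fy': 318.3939162725521, 'cx': 255.83554740508907, 'cy': 192.5878152311205, 'mount': array([[-0.0013, -0.2748,  0.9615,  0.0206],
       [-0.0004, -0.9615, -0.2748,  0.0763],
       [ 1.    , -0.0008,  0.0012, -0.001 ],
       [ 0.    ,  0.    ,  0.    ,  1.    ]])}
```

Emit:
apply_moves(translation=[[0, 0.012, -0.012], [0, 0.025, -0.025], [0, 0.028, -0.028], [0, 0.028, -0.028], [0, 0.028, -0.028], [0, 0.028, -0.028], [0, 0.028, -0.028], [0, 0.028, -0.028], [0, 0.028, -0.028], [0, 0.028, -0.028], [0, 0.028, -0.028], [0, 0.028, -0.028], [0, 0.028, -0.028], [0, 0.028, -0.028], [0, 0.028, -0.028], [0, 0.028, -0.028], [0, 0.028, -0.028], [0, 0.028, -0.028], [0, 0.02, -0.02], [0, 0, 0]], delta_rot=[[0, 0, 0], [0, 0, 0], [0, 0, 0], [0, 0, 0], [0, 0, 0], [0, 0, 0], [0, 0, 0], [0, 0, 0], [0, 0, 0], [0, 0, 0], [0, 0, 0], [0, 0, 0], [0, 0, 0], [0, 0, 0], [0, 0, 0], [0, 0, 0], [0, 0, 0], [0, 0, 0], [0, 0, 0], [0, 0, 0]], grip=[1, 1, 1, 1, 1, 1, 1, 1, 1, 1, 1, 1, 1, 1, 1, 1, 1, 1, 1, 1], force=20)

```text
clock: 2.37
eef_pos: [0.5143, 0.14, 0.4041]
eef_rot: [0.51, 1.561, -0.624]
force: [-1.5, -0.4, 0.6]
gripper_width: 0.006
```

```bash
cat > look.py <<'E'
from h import *
import sys
np.set_printoptions(precision=4,suppress=True)
RT=toolRT(); im,d=read_camera('wrist'); cv2.imwrite(f'pics/{sys.argv[1]}.png',im); np.save(sys.argv[1]+'.npy',d)
R,t=RT; print(R.round(3),t, observe()['clock'],observe()['gripper_width'])
for q in ['plunger_top','pin_top','valve_tip']:
    for r in pinpoint('wrist',q)[:2]:
        w=world('wrist',r['uv'],d,RT=RT); print(q,r,w, None if w is None else R.T@(w-t-R[:,0]*tcp_to_tips))
E
python3 look.py w1
```

```text
[[ 0.008  0.906  0.422]
 [-0.006  0.422 -0.906]
 [-1.     0.005  0.009]] [0.5143 0.14   0.4041] 2.4167 0.003747462528607973
plunger_top {'uv': [224.3, 179.5], 'score': 0.7} [0.5227 0.169  0.1446] [ 0.0772  0.0185 -0.025 ]
pin_top {'uv': [312.2, 180.7], 'score': 0.69} [0.545  0.0961 0.1055] [0.1169 0.0077 0.0501]
valve_tip {'uv': [411.0, 215.5], 'score': 0.63} [0.5569 0.0136 0.1319] [ 0.091  -0.0162  0.1302]
```

View pics/w1.png

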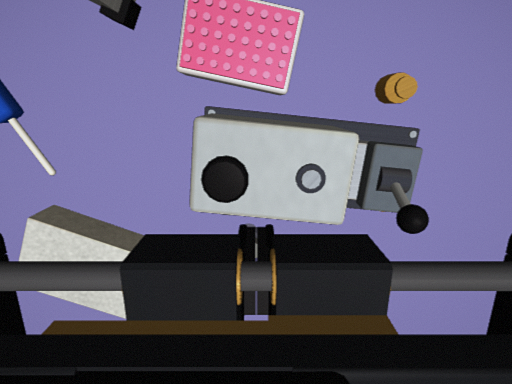

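Emit:
apply_moves(translation=[[0, 0.0185, -0.025], [0, 0, 0], [0, 0, 0], [0.03, 0, 0], [0.03, 0, 0], [0.008, 0, 0], [0, 0, 0]], delta_rot=[[0, 0, 0], [0.07, 0, 0], [0.07, 0, 0], [0, 0, 0], [0, 0, 0], [0, 0, 0], [0, 0, 0]], grip=[1, 1, 1, 1, 1, 1, 1])

```text
clock: 3.15
eef_pos: [0.523, 0.1511, 0.3359]
eef_rot: [0.379, 1.549, -0.93]
force: [-0.2, -0.9, 0.8]
gripper_width: 0.004
```

```bash
python3 look.py w2
```

```text
[[ 0.013  0.966  0.258]
 [-0.018  0.259 -0.966]
 [-1.     0.008  0.02 ]] [0.523  0.1511 0.3359] 3.2 0.0038961225327944654
plunger_top {'uv': [222.5, 234.8], 'score': 0.83} [0.5586 0.1696 0.2287] [-0.0748  0.0384 -0.0108]
pin_top {'uv': [333.2, 208.6], 'score': 0.83} [0.5439 0.0969 0.106 ] [0.0488 0.0043 0.0531]
valve_tip {'uv': [476.1, 232.7], 'score': 0.63} [0.5578 0.0125 0.1313] [ 0.0253 -0.0039  0.1387]
```

Emit:
apply_moves(translation=[[0, 0.004, -0.0175], [0, 0, 0], [0, 0, 0]], delta_rot=[[0, 0.02, -0.008], [0, 0, 0], [0, 0, 0]], grip=[1, 1, 1])

```text
clock: 3.6
eef_pos: [0.5237, 0.1722, 0.3421]
eef_rot: [1.718, 1.562, 0.409]
force: [-0.3, -1.1, -0.6]
gripper_width: 0.003
```

```bash
cat > st.py <<'E'
from h import *
np.set_printoptions(precision=4,suppress=True)
R,t=toolRT(); s=observe(); tip=t+R[:,0]*tcp_to_tips; print(R.round(3),'tips',tip,s['force'],s['clock'])
pl=np.array([.5227,.169,.1446]); print('plunger rel',R.T@(pl-tip)); print('valve rel',R.T@(np.array([.5575,.013,.1313])-tip))
E
python3 st.py
```

```text
[[ 0.008  0.966  0.259]
 [ 0.004  0.259 -0.966]
 [-1.     0.009 -0.001]] tips [0.5252 0.1728 0.1599] [-0.2968 -1.1398 -0.5627] 3.6
plunger rel [ 0.0153 -0.0036  0.0031]
valve rel [ 0.0283 -0.0105  0.1628]
```

Emit:
apply_moves(translation=[[0.006, -0.004, 0.003], [0.006, 0, 0], [0.006, 0, 0], [0.006, 0, 0], [0.006, 0, 0], [0.006, 0, 0]], delta_rot=[[0, 0, 0], [0, 0, 0], [0, 0, 0], [0, 0, 0], [0, 0, 0], [0, 0, 0]], grip=[1, 1, 1, 1, 1, 1])

```text
clock: 4.1
eef_pos: [0.5211, 0.1697, 0.3078]
eef_rot: [1.65, 1.556, 0.342]
force: [-5.5, -2.2, 15.3]
gripper_width: 0.004
```

```bash
python3 st.py
```

```text
[[ 0.014  0.965  0.26 ]
 [ 0.005  0.26  -0.966]
 [-1.     0.015 -0.001]] tips [0.5237 0.1706 0.1257] [-5.5143 -2.1979 15.2826] 4.1
plunger rel [-0.019  -0.0011  0.0013]
valve rel [-0.006  -0.0082  0.161 ]
```

Emit:
apply_moves(translation=[[0.006, 0, 0], [0.006, 0, 0]], delta_rot=[[0, 0, 0], [0, 0, 0]], grip=[1, 1])

```text
clock: 4.27
eef_pos: [0.5213, 0.1705, 0.3023]
eef_rot: [1.401, 1.555, 0.093]
force: [-49.1, -21.2, 123.1]
gripper_width: 0.005
```

```bash
python3 st.py
```

```text
[[ 0.016  0.966  0.259]
 [ 0.001  0.259 -0.966]
 [-1.     0.015  0.003]] tips [0.5241 0.1708 0.1201] [-49.1262 -21.1743 123.1379] 4.2667
plunger rel [-0.0245 -0.0015  0.0014]
valve rel [-0.0109 -0.0085  0.1611]
```

Emit:
apply_moves(translation=[[-0.006, 0, 0], [-0.01, 0.001, 0], [-0.01, 0, 0], [-0.008, 0, 0], [0, 0, 0]], delta_rot=[[0, 0, 0], [0, 0, -0.012], [0, 0, 0], [0, 0, 0], [0, 0, 0]], grip=[1, 1, 1, 1, 1])

```text
clock: 4.68
eef_pos: [0.5222, 0.1711, 0.3411]
eef_rot: [0.949, 1.562, -0.36]
force: [0.3, 0.5, 0.4]
gripper_width: 0.008
```

```bash
python3 st.py; python3 look.py w3
```

```text
[[ 0.009  0.966  0.259]
 [-0.003  0.259 -0.966]
 [-1.     0.007  0.005]] tips [0.5237 0.1705 0.159 ] [0.3301 0.526  0.4139] 4.6833
plunger rel [ 0.0144 -0.0015  0.0011]
valve rel [ 0.0284 -0.0084  0.1607]
[[ 0.009  0.966  0.259]
 [-0.003  0.259 -0.966]
 [-1.     0.007  0.005]] [0.5222 0.1711 0.3411] 4.7333 0.005394430364609232
plunger_top {'uv': [260.1, 238.9], 'score': 0.9} [0.5337 0.172  0.174 ] [-0.0149  0.0101  0.0012]
valve_tip {'uv': [504.1, 238.8], 'score': 0.71} [0.5563 0.0137 0.1317] [ 0.0281 -0.0093  0.1597]
```

Emit:
apply_moves(translation=[[0.008, -0.001, 0.001], [0.006, 0, 0], [0.006, 0, 0], [0.006, 0, 0], [0.006, 0, 0], [0.004, 0, 0], [0.003, 0, 0], [0.002, 0, 0]], delta_rot=[[0, 0, 0], [0, 0, 0], [0, 0, 0], [0, 0, 0], [0, 0, 0], [0, 0, 0], [0, 0, 0], [0, 0, 0]], grip=[1, 1, 1, 1, 1, 1, 1, 1])

```text
clock: 5.55
eef_pos: [0.5211, 0.1704, 0.3032]
eef_rot: [0.445, 1.559, -0.865]
force: [-11.0, -5.1, 26.3]
gripper_width: 0.006
```

Emit:
apply_moves(translation=[[0.0025, 0, 0]], delta_rot=[[0, 0, 0]], grip=[1])

```text
clock: 5.63
eef_pos: [0.5209, 0.1707, 0.3031]
eef_rot: [0.407, 1.557, -0.902]
force: [-13.9, -6.4, 37.2]
gripper_width: 0.009
```

Emit:
apply_moves(translation=[[-0.006, 0.001, 0], [-0.01, 0, 0], [-0.01, 0, 0], [-0.008, 0, 0], [0, 0, 0]], delta_rot=[[0, 0, 0], [0, 0, 0], [0, 0, 0], [0, 0, 0], [0, 0, 0]], grip=[1, 1, 1, 1, 1])

```text
clock: 6.05
eef_pos: [0.5211, 0.1712, 0.3376]
eef_rot: [0.254, 1.557, -1.056]
force: [-0.4, 0.4, 0.8]
gripper_width: -0.001
```

```bash
cat > pin.py <<'E'
from h import *
np.set_printoptions(precision=4,suppress=True)
for cam in ('scene','top'):
    im,d=read_camera(cam); cv2.imwrite(f'pics/{cam}p.png',im)
    for q in ('plunger_top','pin_top','valve_tip'):
        for r in pinpoint(cam,q)[:1]: print(cam,q,r,world(cam,r['uv'],d))
E
python3 st.py; python3 pin.py
```

```text
[[ 0.007  0.966  0.258]
 [-0.012  0.258 -0.966]
 [-1.     0.004  0.014]] tips [0.5223 0.169  0.1554] [-0.3815  0.3563  0.8427] 6.05
plunger rel [ 0.0108  0.0003 -0.    ]
valve rel [ 0.0262 -0.0064  0.1595]
scene plunger_top {'uv': [269.3, 159.3], 'score': 0.45} [0.5328 0.1579 0.143 ]
scene pin_top {'uv': [260.9, 185.7], 'score': 0.49} [0.5523 0.0927 0.1061]
scene valve_tip {'uv': [239.7, 199.3], 'score': 0.55} [ 0.5564 -0.0033  0.1329]
top valve_tip {'uv': [262.7, 182.9], 'score': 0.4} [0.5558 0.001  0.1335]
```

Emit:
apply_moves(translation=[[0.007, 0, 0], [0.006, 0, 0], [0.006, 0, 0], [0.006, 0, 0], [0.004, 0, 0], [0.003, 0, 0], [0.003, 0, 0], [0.002, 0, 0], [0.0025, 0, 0]], delta_rot=[[0, 0.01, 0], [0, 0, 0], [0, 0, 0], [0, 0, 0], [0, 0, 0], [0, 0, 0], [0, 0, 0], [0, 0, 0], [0, 0, 0]], grip=[1, 1, 1, 1, 1, 1, 1, 1, 1])

```text
clock: 7.2
eef_pos: [0.5211, 0.1722, 0.303]
eef_rot: [0.535, 1.563, -0.775]
force: [-16.4, -7.6, 39.9]
gripper_width: 0.005
```

Emit:
apply_moves(translation=[[0.0025, 0, 0]], delta_rot=[[0, 0, 0]], grip=[1])

```text
clock: 7.28
eef_pos: [0.521, 0.1724, 0.3031]
eef_rot: [0.471, 1.561, -0.84]
force: [-13.8, -6.6, 35.1]
gripper_width: 0.009
```

```bash
python3 st.py; python3 pin.py
```

```text
[[ 0.006  0.966  0.257]
 [-0.007  0.257 -0.966]
 [-1.     0.004  0.008]] tips [0.5222 0.1712 0.1209] [-13.8069  -6.5588  35.141 ] 7.2833
plunger rel [-0.0237  0.0001  0.0024]
valve rel [-0.0091 -0.0065  0.162 ]
scene plunger_top {'uv': [268.6, 164.2], 'score': 0.52} [0.5291 0.1615 0.1224]
scene pin_top {'uv': [260.6, 181.2], 'score': 0.44} [0.5399 0.1092 0.1036]
scene valve_tip {'uv': [238.9, 204.3], 'score': 0.67} [ 0.5573 -0.0078  0.1202]
top valve_tip {'uv': [266.5, 181.5], 'score': 0.41} [ 0.5646 -0.0112  0.0705]
```

Emit:
apply_moves(translation=[[-0.006, 0.0, 0.002], [-0.01, 0, 0], [-0.01, 0, 0], [-0.008, 0, 0], [0, 0, 0]], delta_rot=[[0, 0, 0], [0, 0, 0], [0, 0, 0], [0, 0, 0], [0, 0, 0]], grip=[1, 1, 1, 1, 1])

```text
clock: 8.1
eef_pos: [0.521, 0.1718, 0.3393]
eef_rot: [0.699, 1.561, -0.61]
force: [0.0, -0.0, 0.5]
gripper_width: 0.003
```

```bash
python3 st.py; python3 pin.py; python3 -c "
import cv2
a=cv2.imread('pics/scenep.png')[130:270,180:330];cv2.imwrite('pics/p3.png',cv2.resize(a,(600,560),interpolation=2))"
```

```text
[[ 0.008  0.966  0.258]
 [-0.005  0.258 -0.966]
 [-1.     0.006  0.007]] tips [0.5224 0.1708 0.1571] [ 0.0185 -0.0462  0.5108] 8.1
plunger rel [ 0.0125 -0.0003  0.0018]
valve rel [ 0.0269 -0.007   0.1614]
scene plunger_top {'uv': [267.3, 157.0], 'score': 0.7} [0.5253 0.1592 0.1464]
scene pin_top {'uv': [260.9, 182.7], 'score': 0.49} [0.5455 0.1024 0.1061]
scene valve_tip {'uv': [239.4, 202.8], 'score': 0.47} [ 0.5582 -0.0069  0.1251]
top plunger_top {'uv': [252.4, 147.5], 'score': 0.58} [0.6659 0.0311 0.048 ]
top valve_tip {'uv': [357.6, 119.6], 'score': 0.57} [ 0.7446 -0.2679  0.0899]
```

View pics/p3.png

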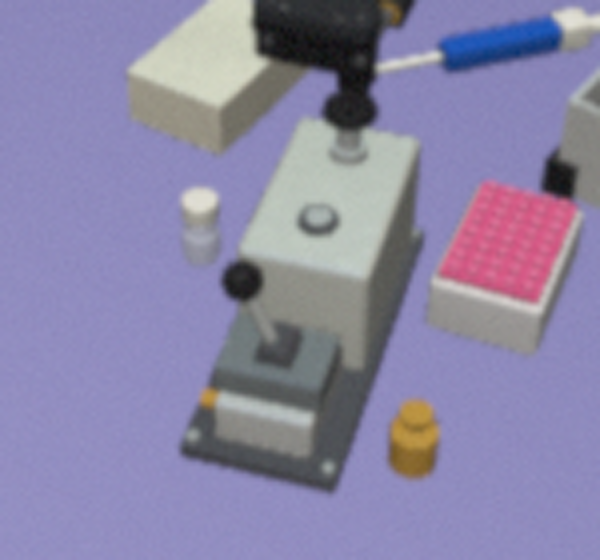

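The scene crop shows the pin at (318,218) still in and the plunger fully up. Lever is still open, so I go on with stroke four.

Emit:
apply_moves(translation=[[0.008, 0, 0.001], [0.006, 0, 0], [0.006, 0, 0], [0.006, 0, 0], [0.004, 0, 0], [0.003, 0, 0], [0.003, 0, 0], [0.002, 0, 0], [0.0025, 0, 0], [0.0025, 0, 0]], delta_rot=[[0, 0, 0], [0, 0, 0], [0, 0, 0], [0, 0, 0], [0, 0, 0], [0, 0, 0], [0, 0, 0], [0, 0, 0], [0, 0, 0], [0, 0, 0]], grip=[1, 1, 1, 1, 1, 1, 1, 1, 1, 1])

```text
clock: 9.33
eef_pos: [0.5212, 0.172, 0.3031]
eef_rot: [0.406, 1.555, -0.904]
force: [-14.8, -5.7, 35.3]
gripper_width: 0.002
```

Emit:
apply_moves(translation=[[-0.006, 0.0, 0], [-0.01, 0, 0], [-0.01, 0, 0], [-0.008, 0, 0], [0, 0, 0]], delta_rot=[[0, 0, 0], [0, 0, 0], [0, 0, 0], [0, 0, 0], [0, 0, 0]], grip=[1, 1, 1, 1, 1])

```text
clock: 9.75
eef_pos: [0.5208, 0.1725, 0.3391]
eef_rot: [0.421, 1.554, -0.888]
force: [-0.2, 0.1, 0.8]
gripper_width: 0.004
```

```bash
python3 st.py; python3 pin.py; python3 -c "
import cv2
a=cv2.imread('pics/scenep.png')[130:270,180:330];cv2.imwrite('pics/p4.png',cv2.resize(a,(600,560),interpolation=2))"
```

```text
[[ 0.011  0.966  0.258]
 [-0.013  0.258 -0.966]
 [-1.     0.007  0.016]] tips [0.5228 0.1701 0.1569] [-0.1586  0.0623  0.7639] 9.75
plunger rel [ 0.0123 -0.0004  0.0009]
valve rel [ 0.0281 -0.0072  0.1603]
scene plunger_top {'uv': [267.5, 159.1], 'score': 0.41} [0.5294 0.1543 0.1443]
scene pin_top {'uv': [260.5, 176.5], 'score': 0.42} [0.5505 0.0921 0.1368]
scene valve_tip {'uv': [239.6, 200.0], 'score': 0.55} [ 0.5562 -0.0034  0.1306]
top valve_tip {'uv': [262.5, 184.2], 'score': 0.57} [0.5522 0.0015 0.1339]
```

View pics/p4.png

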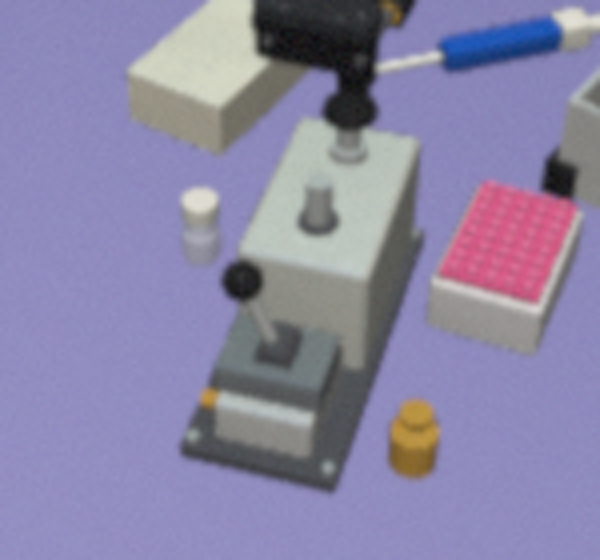

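Emit:
apply_moves(translation=[[-0.015, 0, 0], [-0.01, -0.02, 0], [0, -0.03, 0], [0, 0, 0.025], [0, 0, 0.03], [0, 0, 0.03], [0, 0, 0.03], [0, 0, 0.03], [0, 0, 0.02], [0, 0, 0]], delta_rot=[[0, 0.016, 0], [0, 0, 0], [0, 0, 0], [0, 0, 0], [0, 0, 0], [0, 0, 0], [0, 0, 0], [0, 0, 0], [0, 0, 0], [0, 0, 0]], grip=[1, 1, 1, 1, 1, 1, 1, 1, 1, 1])

```text
clock: 10.98
eef_pos: [0.5128, -0.0049, 0.3607]
eef_rot: [2.213, 1.568, 0.91]
force: [0.2, 0.1, -0.0]
gripper_width: 0.004
```

```bash
python3 look.py w5; python3 st.py
```

```text
[[ 0.002  0.964  0.264]
 [ 0.002  0.264 -0.964]
 [-1.     0.002 -0.002]] [ 0.5128 -0.0049  0.3607] 11.0333 0.0059108525809790395
plunger_top {'uv': [258.0, 151.8], 'score': 0.65} [0.5565 0.0069 0.1346] [0.044  0.0448 0.0006]
pin_top {'uv': [113.3, 132.2], 'score': 0.73} [0.5444 0.0988 0.1353] [ 0.0434  0.0575 -0.0913]
valve_tip {'uv': [258.2, 151.6], 'score': 0.7} [0.5567 0.0068 0.1346] [0.044  0.045  0.0007]
[[ 0.002  0.963  0.271]
 [ 0.004  0.271 -0.963]
 [-1.     0.003 -0.003]] tips [0.5122 0.0016 0.1788] [-0.1202 -0.0517 -0.0638] 11.1833
plunger rel [ 0.0349  0.0554 -0.1582]
valve rel [0.0477 0.0465 0.0014]
```

View pics/w5.png

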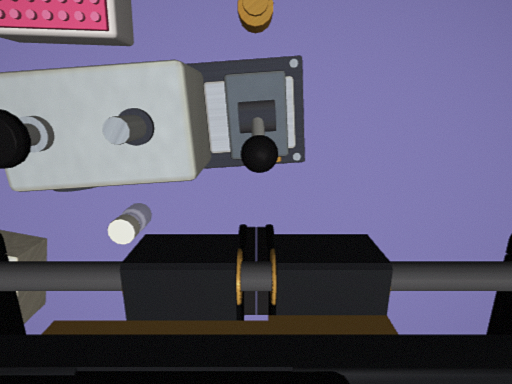

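Emit:
apply_moves(translation=[[0.02, 0, 0], [0.025, 0, 0], [0.018, 0, 0], [0, 0, 0]], delta_rot=[[0, 0, 0], [0, 0, 0], [0, 0, 0], [0, 0, 0]], grip=[1, 1, 1, 1])

```text
clock: 11.52
eef_pos: [0.5118, 0.0073, 0.2979]
eef_rot: [1.917, 1.563, 0.63]
force: [-0.8, 0.4, -0.3]
gripper_width: 0.008
```

Emit:
apply_moves(translation=[[0, 0.008, 0], [0, 0.01, 0], [0, 0.01, 0], [0, 0.008, 0], [0, 0.008, 0], [0, 0.008, 0], [0, 0.008, 0], [0, 0.008, 0]], delta_rot=[[0, 0, 0], [0, 0, 0], [0, 0, 0], [0, 0, 0], [0, 0, 0], [0, 0, 0], [0, 0, 0], [0, 0, 0]], grip=[1, 1, 1, 1, 1, 1, 1, 1])

```text
clock: 12.18
eef_pos: [0.5823, 0.0335, 0.3031]
eef_rot: [2.118, 1.563, 0.836]
force: [-19.9, 2.9, 3.7]
gripper_width: 0.007
```

```bash
python3 st.py; python3 pin.py
```

```text
[[ 0.005  0.958  0.285]
 [ 0.006  0.285 -0.958]
 [-1.     0.006 -0.004]] tips [0.5832 0.0345 0.1209] [-19.9047   2.8678   3.7035] 12.1833
plunger rel [-0.0232 -0.0194 -0.1463]
valve rel [-0.0106 -0.0307  0.0132]
scene valve_tip {'uv': [261.4, 205.7], 'score': 0.57} [0.6082 0.0137 0.1283]
top plunger_top {'uv': [203.2, 195.8], 'score': 0.45} [0.5175 0.1609 0.1449]
```

Emit:
apply_moves(translation=[[0, 0.003, 0.003], [0, 0.003, 0.003]], delta_rot=[[0, 0, 0], [0, 0, 0]], grip=[1, 1])

```text
clock: 12.75
eef_pos: [0.5878, 0.0356, 0.3025]
eef_rot: [2.973, 1.558, 1.698]
force: [-15.5, 9.5, 5.7]
gripper_width: 0.006
```

Emit:
apply_moves(translation=[[0, -0.015, 0], [0, -0.02, 0], [0, -0.02, 0], [-0.02, -0.02, 0], [-0.025, 0, 0.015], [0, 0, 0]], delta_rot=[[0, 0, 0], [0, 0, 0], [0, 0, 0], [0, 0, 0], [0, 0, 0], [0, 0, 0]], grip=[1, 1, 1, 1, 1, 1])

```text
clock: 13.25
eef_pos: [0.5214, 0.0001, 0.3484]
eef_rot: [2.887, 1.554, 1.616]
force: [1.4, -1.4, 0.1]
gripper_width: 0.002
```

```bash
python3 look.py w6; python3 pin.py; python3 -c "
import cv2,numpy as np
a=cv2.imread('pics/scenep.png')[150:270,190:310];a=cv2.resize(a,(400,400),interpolation=2)
b=cv2.resize(cv2.imread('pics/w6.png')[:300],(400,234));b=cv2.copyMakeBorder(b,0,166,0,0,0)
cv2.imwrite('pics/p6.png',np.hstack([a,b]))"
```

```text
[[-0.001  0.955  0.295]
 [ 0.016  0.295 -0.955]
 [-1.     0.004 -0.016]] [0.5214 0.0001 0.3484] 13.3 0.0012156582348041968
pin_top {'uv': [122.7, 144.9], 'score': 0.77} [0.5457 0.0967 0.1354] [ 0.0324  0.0509 -0.0817]
valve_tip {'uv': [268.3, 92.0], 'score': 0.71} [0.601  0.0215 0.1332] [0.0333 0.0815 0.0065]
scene plunger_top {'uv': [268.5, 158.0], 'score': 0.44} [0.5298 0.1584 0.1456]
scene pin_top {'uv': [258.7, 175.9], 'score': 0.56} [0.5442 0.0931 0.135 ]
scene valve_tip {'uv': [259.6, 206.9], 'score': 0.66} [0.6054 0.0103 0.1253]
top plunger_top {'uv': [202.1, 195.0], 'score': 0.47} [0.5195 0.1636 0.1474]
top pin_top {'uv': [225.1, 185.2], 'score': 0.4} [0.5498 0.1053 0.1032]
top valve_tip {'uv': [229.1, 186.4], 'score': 0.73} [0.5447 0.0923 0.1348]
```

View pics/p6.png

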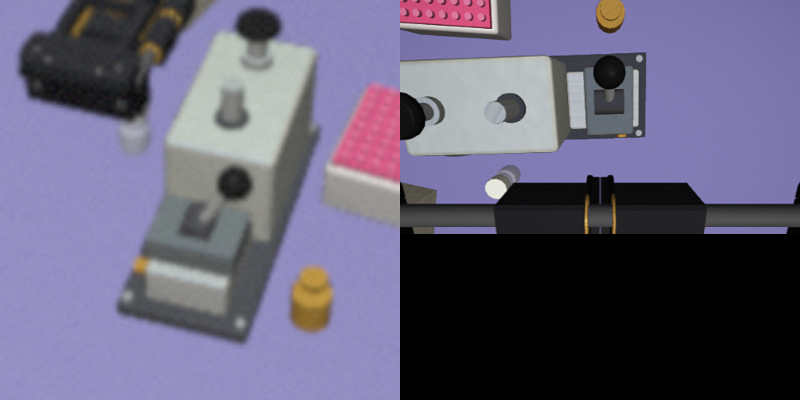

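Emit:
apply_moves(translation=[[0.02, 0, 0.006], [0.025, 0, 0], [0, 0.02, 0], [0, 0.02, 0], [0, 0, 0], [0, 0, 0]], delta_rot=[[-0.03, -0.016, 0], [0, 0, 0], [0, 0, 0], [0, 0, 0], [0, 0, 0], [0, 0, 0]], grip=[1, 1, 1, 1, 1, 1])

```text
clock: 14.35
eef_pos: [0.5602, 0.0108, 0.2961]
eef_rot: [-2.374, 1.567, 2.673]
force: [-0.4, -0.8, 0.4]
gripper_width: 0.009
```

```bash
sed -i 's/.5575,.013,.1313/.601,.0215,.1332/' st.py; python3 st.py
```

```text
[[-0.003  0.945  0.328]
 [ 0.002  0.328 -0.945]
 [-1.    -0.002 -0.003]] tips [0.5596 0.0111 0.1139] [-0.4316 -0.8478  0.4163] 14.35
plunger rel [-0.0304  0.0169 -0.1613]
valve rel [-0.0194  0.0425  0.0038]
```

Emit:
apply_moves(translation=[[0, 0.01, 0.004], [0, 0.006, 0], [0, 0.004, 0], [0, 0.004, 0]], delta_rot=[[0, 0, 0], [0, 0, 0], [0, 0, 0], [0, 0, 0]], grip=[1, 1, 1, 1])

```text
clock: 14.68
eef_pos: [0.5828, 0.0142, 0.2956]
eef_rot: [-1.878, 1.563, -3.115]
force: [-21.4, -5.7, 11.6]
gripper_width: 0.007
```

```bash
python3 st.py
```

```text
[[-0.008  0.945  0.328]
 [-0.     0.328 -0.945]
 [-1.    -0.008 -0.002]] tips [0.5813 0.0142 0.1134] [-21.3951  -5.7311  11.5796] 14.6833
plunger rel [-0.0308 -0.0049 -0.1655]
valve rel [-0.02    0.0208 -0.0005]
```

Emit:
apply_moves(translation=[[0, 0.003, 0], [0, 0.002, 0]], delta_rot=[[0, 0, 0], [0, 0, 0]], grip=[1, 1])

```text
clock: 14.85
eef_pos: [0.5846, 0.0148, 0.2953]
eef_rot: [-1.673, 1.55, -2.911]
force: [-8.6, -1.5, 7.3]
gripper_width: 0.003
```

Emit:
apply_moves(translation=[[0, -0.01, 0], [0, -0.02, 0], [0, -0.025, 0], [0, -0.02, 0], [-0.02, -0.02, 0], [-0.03, 0, 0], [-0.03, 0, 0.01], [0, 0, 0], [0, 0, 0]], delta_rot=[[0, 0, 0], [0, 0, 0], [0, 0, 0], [0, 0, 0], [0, 0, 0], [0, 0, 0], [0, 0, 0], [0, 0, 0], [0, 0, 0]], grip=[1, 1, 1, 1, 1, 1, 1, 1, 1])

```text
clock: 15.6
eef_pos: [0.4926, -0.026, 0.3801]
eef_rot: [-1.625, 1.546, -2.863]
force: [-0.8, 0.7, -1.1]
gripper_width: 0.01
```

```bash
python3 look.py w7; python3 pin.py; python3 -c "
import cv2,numpy as np
a=cv2.imread('pics/scenep.png')[130:270,190:330];a=cv2.resize(a,(400,400),interpolation=2)
b=cv2.resize(cv2.imread('pics/w7.png')[:300],(400,234));b=cv2.copyMakeBorder(b,0,166,0,0,0)
cv2.imwrite('pics/p7.png',np.hstack([a,b]))"
```

```text
[[-0.023  0.945  0.327]
 [-0.007  0.327 -0.945]
 [-1.    -0.024 -0.001]] [ 0.4926 -0.026   0.3801] 15.65 0.007167821151303097
pin_top {'uv': [103.9, 67.3], 'score': 0.77} [0.5466 0.0986 0.1355] [ 0.0603  0.0977 -0.0997]
pin_top {'uv': [162.4, 78.6], 'score': 0.58} [0.5504 0.0708 0.0993] [ 0.0966  0.0931 -0.0722]
valve_tip {'uv': [241.8, 24.7], 'score': 0.72} [0.6001 0.0218 0.1324] [ 0.0627  0.1233 -0.0097]
scene plunger_top {'uv': [266.8, 159.4], 'score': 0.45} [0.5281 0.1531 0.1435]
scene pin_top {'uv': [259.4, 178.0], 'score': 0.62} [0.5487 0.09   0.1323]
scene valve_tip {'uv': [260.7, 207.4], 'score': 0.54} [0.6077 0.0116 0.124 ]
top plunger_top {'uv': [200.6, 197.2], 'score': 0.43} [0.5136 0.1679 0.1442]
top pin_top {'uv': [199.0, 194.9], 'score': 0.43} [0.5197 0.1721 0.1464]
```

View pics/p7.png

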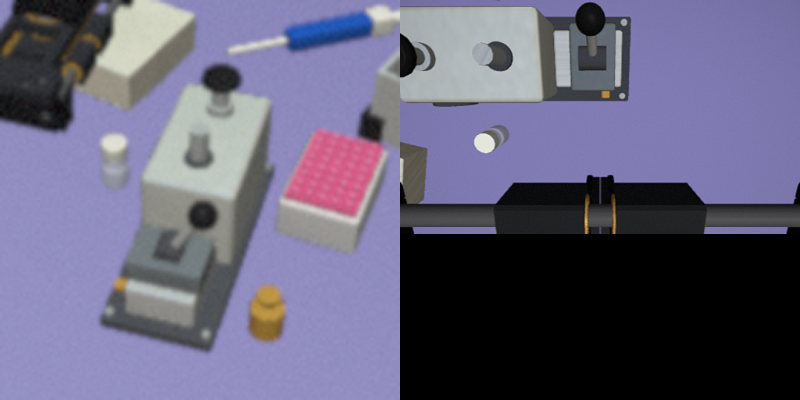

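```bash
python3 -c "
from workcell import *
print(observe()['joint_velocities'].round(3),hand_in())"
```

```text
the job is handed in; nothing more can be done
[ 0.002 -0.002 -0.001 -0.002 -0.002  0.001 -0.001] None
```

The pump is up to pressure, the shut-off lever is over at the back and the job is handed in. However, one force limit was probably broken on the first stroke, which may count as a fail.

- **Strokes:** I pressed the plunger to its hard stop four times with closed fingertips, letting it right up each time. The pin popped out on the fourth stroke; the depth readings put its top at 0.135 to 0.137 m, against 0.136 m for fully out.
- **Lever:** I pushed it over to the back, then pushed again centred on the ball. The second push met about 21 N and the tip stayed put (x 0.601 before, 0.600 after), so I take it to be at its stop. I had no direct reading of the lever angle: the tip travel I measured was about 47 to 51 mm, against about 57 mm expected.
- **Last check:** the pin is out, the plunger is up and the lever leans back. In the last pictures the vial, weight, tip rack, carton and pipette look where they were. The arm is clear, with the fingertips about 0.2 m above the bench, and the clock read about 16 s.
- **What went wrong:** at the bottom of the first stroke I pushed past the hard stop. The wrist force read 123 N vertically (about 134 N in all), which is over the 120 N limit. The later strokes ended at about 35 to 45 N.
- **Camera disagreements:** the top camera's network often missed the pin and lever or placed them wrongly once the arm was over the pump. I relied on the scene and wrist cameras instead.

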